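# Refit a roaster control relay and hold its access panel home

## Robot

A 6-joint arm with a two-finger parallel gripper is mounted at the origin on the work surface. World frame = base frame: x ahead of the robot, y to its left, z up, the work surface at z = 0. Lengths are in m, angles in rad, forces in N, time in s.
With the tool pointing down it reaches from about 0.275 to 0.875 m from the base axis. Payload 12.5 kg.
Tool frame: the origin (TCP) lies on the front face of the gripper's body, between the roots of the fingers; the fingertips stand 73 mm ahead of it and the grasp point (between the pads) lies 54 mm ahead of it; z points along the fingers, y is the line along which they close (so a half turn about z gives the same grasp; the last joint's range is limited). The gripper opens to 85 mm and grips with 20 to 120 N. Pads are 22 mm wide; open, the fingers measure 114 mm over their backs; the gripper's body (76 mm by 85 mm) begins 54 mm behind the grasp point. The pads swing forward as they close: fully open they stand 13 mm farther back than shut.
Start: joints at [-1.298, 0.351, 1.652, -0, 1.139, -0.085], TCP at [0.193, -0.515, 0.304] pointing down, gripper open.
Joint ranges: [-2.75, 2.75], [-0.79, 2.1], [0.01, 2.65], [-1.57, 4.71], [0.07, 3.14], [-2.87, 2.87]. Speed limits (rad/s): [2.22, 2.22, 2.79, 3.14, 3.14, 3.14].

## Interface

Orientations are given as a unit quaternion [w, x, y, z].
In Python, from station import state, get_image, job_done gives the robot as it stands.
- The arm moves only by the tool servo_tool, never from a script. Its argument "moves" is a list of rows, each an object with "slide": the shift along the tool's x, y, z in cm, a list of three; "dr": the turn, a rotation vector about the tool's x, y, z in degrees, a list of three; "fingers": the finger opening in cm, from 0 to 8.54. In form: [{"slide": [x, y, z], "dr": [rx, ry, rz], "fingers": fingers}, ...]. A call has 1 to 12 rows; each row shifts and turns the commanded pose from where the row before left it, along the tool's axes as they then stand; what a row does not reach is not made up. A row lasts 1/12 s, in which the tool goes at most 41.7 mm and 7.16 degrees, less where a joint would pass 70% of its speed; a pose out of reach is approached as far as the arm can. A call is refused whole if a number of a shift passes 4.17 or a number of a turn 7.16, either way. A call with a gripper value outside its range is refused whole. The fingers move at their own pace and stop on an object; "newtons" is the grip in N (left out, the last holds). Time passes only in rows, so rows that do not move let the fingers close. It gives the time, the measured TCP pose, the force, the opening and the grip force at its end, in the units of the state.
- state(): the state, without advancing time (a new reading comes with each control period).
- get_image(name): name is "side" or "top"; returns a dict with "image" (420x560x3 uint8, blue, green, red), "depth" (420x560 float32, m along the optical axis (not along the pixel's ray), 0 where there is no reading), "K" (3x3 intrinsics, pixels), "rvec" (rotation vector, rad) and "tvec" (3), from world to camera coordinates, as OpenCV has them. Camera axes: x right, y down, z forward; pixel columns grow to the right and rows downward; lengths in m; the calibration is good to about 2 mm. A picture is of the moment at which its call begins.
- job_done(): hands the job in; it is judged then, once.
The state is a dict: "time": time; "joints": joint angles; "joint_vel": joint speeds; "joint_efforts": joint torques, N m; "tool_pos": TCP position; "orientation": TCP orientation; "contact_force": force on the tool from outside, world axes, zero at the start; "wrist_torque": the same for the moment, N m; "opening": finger opening in m; "grip_force": force on a finger pad.
Only numpy, scipy, OpenCV 4.12 (cv2) and the standard library are available. Lean on these libraries where they do the work, as an engineer would, in place of code of your own. Each camera call takes 0.05 s, during which the arm holds its last target. There are 200 camera calls.

## Task

Plug the loose relay fully into the socket inside the open roaster control unit, swing the unit's hinged panel down until it rests on the unit, then give the panel's wing fastener its quarter turn clockwise so that the wing lies in line with the two marks on the panel. Then press the panel fully home against the frame, against its springs, and finish while still holding it pressed with the gripper; do not knock the other things on the table about.

Things in the scene. Friction and masses are not known exactly. Their poses are not given: they have to be found in the camera images.
- unit: Control unit, a fixed grey box 200 (x) x 210 (y) x 90 mm high, open on top, turned by up to 0.3 rad. Origin: centre of its underside, on the table; z up. Its bay (inside x -90 to 90, y -50 to 95 mm, floor 12 mm up) holds the socket and two terminal strips, 26 mm high, at x -55 and 55. Along its -y side the frame is an aluminium ledge, y -105 to -50, top 90 mm up.
- slot (a point): Centre of the slot in the top of the frame's ledge (unit x 0, y -70, z 90 mm): 30 mm long along x, 10 mm wide, axes as the unit's. Two sprung steel pins 10 mm thick, at 70 mm either side along x and 10 mm to -y, stand 8 mm above the ledge and push the panel up.
- socket_mouth (a point): Centre of the mouth of the rectangular hole in the top of the black socket block (50 x 44 x 22 mm) in the bay: unit x 0, y 20, z 34 mm, axes as the unit's. The hole is 26.5 mm along x, 20.5 mm along y, 16 mm deep.
- relay: Loose plug-in relay, 50 to 100 g, upright on its plug on the table. Origin: centre of the plug's underside, z up. Plug black, 24 (x) x 18 (y) x 14 mm high; on it the grey body 34 (x) x 28 (y) x 36 mm, top 50 mm above the origin. Fully home, the body rests on the socket block, origin 14 mm below the mouth, x along the unit's x (either way round).
- panel (a joint): Opening angle of the panel, rad: 0 home on the frame, 1.571 upright; starts at 1.65 to 1.85 (stop 1.95). Opening lifts the free (-y) edge up and over to +y. The stiff hinge (0.35 N m) stays where left. Fastener unaligned: its bar lands on the ledge, stopping the panel at 0.07. Aligned: below 0.045 the sprung pins resist, 7 N at the fastener when home, and lift the panel again if let go.
- panel_hinge (a point): Middle of the panel's hinge line, which runs along the unit's x: unit x 0, y 100, z 90 mm. The point turns with the panel, an aluminium plate 196 x 196 x 4 mm, 0.25 kg, that extends along the point's -y to 199 mm from the hinge; its outer face is 4 mm along the point's +z.
- panel_edge (a point): A clear point to push on, on the panel's outer face: 170 mm from the hinge line, 55 mm to the unit's -x side of the fastener's axis. z is the panel's outward normal, -y points to the free edge.
- fastener (a joint): Turn of the wing fastener, rad, growing clockwise seen from above with the panel closed. 0: wing across (along the panel's y); 1.571: wing in line with the two dark marks on the panel (along the unit's x) and its bar in line with the slot. It can pass this, to a stop at 2.0, and stays where left. Starts at 0.1 to 0.7. The bar enters the slot within 0.12 of 1.571. Friction 0.06 N m.
- fastener_wing (a point): Grip point on the fastener's axis, 18 mm above the panel's outer face, 170 mm from the hinge line. The dark wing is 36 mm long (point's y), 12 mm thick (point's x), 3 to 26 mm above the face, on a disc 36 mm across; z is the panel's outward normal. Below the panel, parallel to the wing, a steel bar 24 x 6 mm, underside 12 mm below the panel's underside.
- scale: Bystander, to be left alone: white bench scale with a round steel platen, 150 x 120 x 38 mm. Origin on its underside.
- cupping_bowl: Bystander, to be left alone: white ceramic bowl, 90 mm across, 55 mm high. Origin on its underside.
- glass: Bystander, to be left alone: clear glass, 64 mm across, 85 mm high. Origin on its underside.
- screwdriver: Bystander, to be left alone: screwdriver, about 170 mm, lying on the table. Origin on its underside.
- spoon: Bystander, to be left alone: spoon lying on the table. Origin on its underside.
- tray: Bystander, to be left alone: open sample tray, 170 x 110 x 30 mm. Origin on its underside.
- sample_jar: Bystander, to be left alone: amber jar, 70 mm across, 90 mm high. Origin on its underside.
Things that resemble listed ones, but are neither listed nor needed, are in the scene too. Of the things like the relay, leave any that is green or pink; of the rest the smaller one is meant.

How it is judged:
By the outcome, as a careful person would: the job done as asked, in the order asked, and still so for the second after the job is handed in, while the arm keeps its last pose, push and grip.
It also fails if it takes over 72 s, if anything falls off the work surface, if the arm or the gripper's body presses on something with over 40 N, if the wrist force passes 120 N, or if a joint passes its speed limit or range.

## Working session

There is one attempt and no reset: what is moved stays moved. The work goes in short steps, Python scripts to look and compute and a tool call to move; the robot and the scene stay as the last step left them, time stands still between calls to the robot, and variables do not carry over. Pictures are saved under pics/ and viewed, at most 10 in all, crops included, and the job is handed in when it is done.

Besides the shell and the picture viewer there is one more tool, called after "Call:" as name([rows], argument=value, ...), one row to a line, values as JSON. servo_tool: Moves the arm, as the interface text tells. Its arguments: {"type":"object","properties":{"moves":{"type":"array"},"newtons":{"type":"number"}},"required":["moves"]}

```bash
mkdir -p pics; ls
cat > h.py <<'E'
import numpy as np, cv2
from station import state, get_image, job_done
from scipy.spatial.transform import Rotation as R
def cam(n):
    d=get_image(n); d['R']=cv2.Rodrigues(np.array(d['rvec'],float))[0]; d['t']=np.array(d['tvec'],float).ravel(); d['K']=np.array(d['K']); return d
def ray(d,u,v):
    r=d['R'].T@np.linalg.inv(d['K'])@np.array([u,v,1.]); return -d['R'].T@d['t'], r
def onz(d,u,v,z):
    c,r=ray(d,u,v); return c+r*(z-c[2])/r[2]
def cloud(d):
    z=d['depth']; v,u=np.indices(z.shape); p=np.stack([u*z,v*z,z],-1)@np.linalg.inv(d['K']).T
    return (p-d['t'])@d['R']
def proj(d,P):
    p=d['K']@(d['R']@np.asarray(P,float)+d['t']); return p[:2]/p[2]
def tool():
    s=state(); q=s['orientation']; return s,np.array(s['tool_pos']),R.from_quat([q[1],q[2],q[3],q[0]])
E
python3 - <<'E'
from h import *
for n in('side','top'):
    d=cam(n); cv2.imwrite(f'pics/{n}0.png',d['image']); np.savez(f'{n}0.npz',**d)
    print(n,-d['R'].T@d['t'],d['R'][2])
s,p,r=tool(); print(s['time'],p,r.as_matrix())
E
```

```text
pics
side [ 0.25141188 -0.99301471  1.10756987] [ 0.22604513  0.65661908 -0.71955193]
top [ 0.45394189 -0.08223578  1.43231553] [ 0.09973496  0.01446375 -0.99490891]
0.1 [ 0.19257497 -0.5149651   0.30341601] [[ 9.36665306e-01  3.50225677e-01 -2.82922205e-04]
 [ 3.50225781e-01 -9.36664776e-01  1.00006056e-03]
 [ 8.52436224e-05 -1.03580868e-03 -9.99999460e-01]]
```

View pics/top0.png

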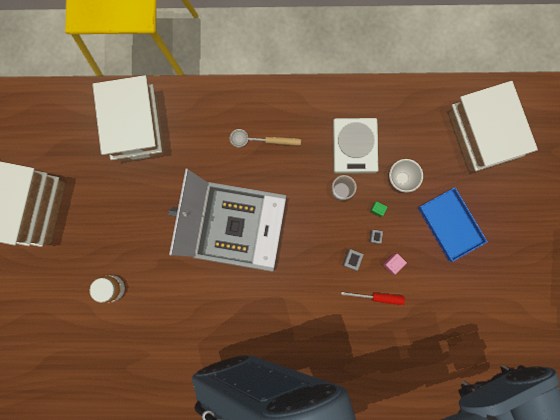

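View pics/side0.png

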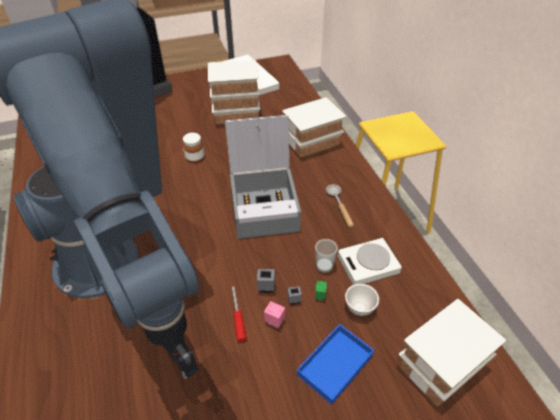

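Top view, candidates for the relay: grey (377,237), larger grey (354,260), green (380,209), pink (396,264). The smaller grey one at (377,237) fits. The unit is at (230,225) with its ledge at (268,230), and the open panel is at (188,215).

Run:
```python
from h import *
d=dict(np.load('top0.npz')); s=dict(np.load('side0.npz'))
C=cloud(d); im=d['image']; hsv=cv2.cvtColor(im,cv2.COLOR_BGR2HSV)
# relay candidates: by height
for nm,(u,v) in dict(small=(377,237),big=(354,260)).items():
    w=14; sl=np.s_[v-w:v+w+1,u-w:u+w+1]; P=C[sl].reshape(-1,3); 
    sat=hsv[sl][...,1].reshape(-1); m=(P[:,2]>.03)&(P[:,2]<.08)&(sat<90)
    zt=np.median(P[m][:,2]); print(nm,m.sum(),'ztop',zt, np.percentile(P[m][:,2],[5,95]))
    M=(m.reshape(2*w+1,-1)).astype(np.uint8); ys,xs=np.nonzero(M)
    Q=np.array([onz(d,u-w+x,v-w+y,zt)[:2] for x,y in zip(xs,ys)])
    (c,sz,a)=cv2.minAreaRect(Q.astype(np.float32)*1000); print(c,sz,a)
# ledge: pixels at z~.09, low sat
w=(hsv[...,1]<60)&(abs(C[...,2]-.09)<.006); w[:, :240]=0; w[:,300:]=0; w[:170]=0;w[280:]=0
w&=hsv[...,2]>150
n,L,st,_=cv2.connectedComponentsWithStats(w.astype(np.uint8)); k=1+st[1:,4].argmax(); print(st[k],np.median(C[L==k][:,2]))
ys,xs=np.nonzero(L==k); Q=np.array([onz(d,x,y,.09)[:2] for x,y in zip(xs,ys)])
print(cv2.minAreaRect(Q.astype(np.float32)*1000))
# whole frame at z .09
w=(abs(C[...,2]-.09)<.006); w[:, :195]=0; w[:,300:]=0; w[:170]=0;w[280:]=0
ys,xs=np.nonzero(w); Q=np.array([onz(d,x,y,.09)[:2] for x,y in zip(xs,ys)]); print('frame',cv2.minAreaRect(Q.astype(np.float32)*1000))
# panel plane points
w=np.zeros_like(w); w[165:275,165:212]=1; P=C[w&(C[...,2]>.12)]; print(len(P),P.min(0),P.max(0))
c=np.median(P,0); print('panel',c,np.linalg.svd(P-c)[2][2])
a=cv2.resize(im[160:285,150:300],None,fx=4,fy=4,interpolation=cv2.INTER_CUBIC)
b=cv2.resize(im[195:275,340:410],None,fx=5,fy=5,interpolation=cv2.INTER_CUBIC)[:400]
can=np.zeros((500,800,3),np.uint8); can[:,:600]=a[:500]; cv2.imwrite('pics/u.png',can[:,:600])
S=s['image']; b2=cv2.resize(S[260:330,245:335],None,fx=5,fy=5,interpolation=cv2.INTER_CUBIC)
can=np.zeros((400,800,3),np.uint8); can[:400,:350]=b; can[:350,350:800]=b2; cv2.imwrite('pics/r.png',can)
```

```text
small 146 ztop 0.049268744874215606 [0.03818372 0.05409981]
(518.3187866210938, -317.943359375) (29.978761672973633, 34.565086364746094) 80.7649154663086
big 294 ztop 0.06915091376345804 [0.04471409 0.07408   ]
(457.0958557128906, -252.21624755859375) (42.37632751464844, 47.492950439453125) 69.03428649902344
[ 240  188   46   83 1601] 0.08959146953993842
((536.7669677734375, -0.8638229370117188), (121.65592193603516, 198.3146514892578), 80.13191223144531)
frame ((544.727783203125, 41.579139709472656), (208.14132690429688, 199.79261779785156), 80.19934844970703)
1929 [ 0.45394189 -0.08223578  0.12008256] [0.66170926 0.18837969 1.43231553]
panel [0.56293664 0.1532111  0.22445439] [-0.15946325 -0.97825    -0.132659  ]
```

View pics/r.png

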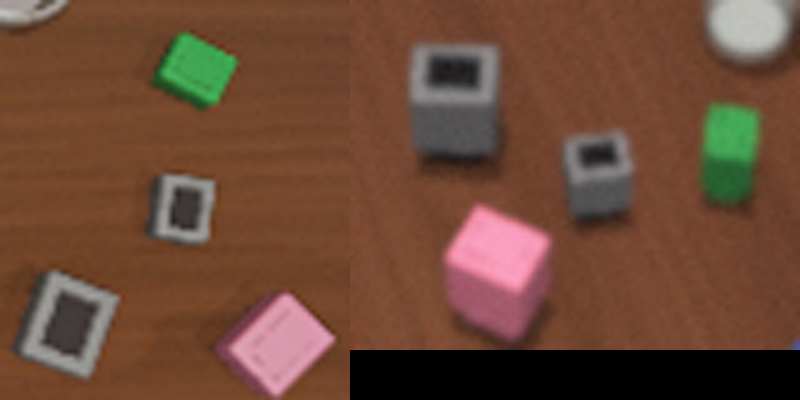

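View pics/u.png

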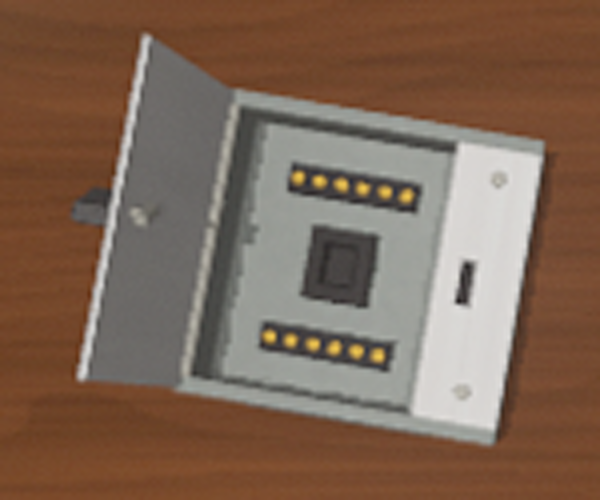

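The crops show that the smaller grey relay (top view 377,237; side view 294,294) is upright. The unit is open, with its slot at about (266,231), its socket hole at about (235,227) and the wing at about (172,212).

Run:
```python
from h import *
d=dict(np.load('top0.npz')); s=dict(np.load('side0.npz'))
def blob(D,box,f,z,name,minz=None):
    x0,x1,y0,y1=box; k=6
    im=cv2.resize(D['image'][y0:y1,x0:x1],None,fx=k,fy=k,interpolation=cv2.INTER_CUBIC).astype(int)
    m=f(im).astype(np.uint8)
    n,L,st,ce=cv2.connectedComponentsWithStats(m); j=1+st[1:,4].argmax()
    c=max(cv2.findContours((L==j).astype(np.uint8),cv2.RETR_EXTERNAL,cv2.CHAIN_APPROX_NONE)[0],key=cv2.contourArea)[:,0]
    P=np.array([onz(D,(x+.5)/k-.5+x0,(y+.5)/k-.5+y0,z)[:2] for x,y in c])*1000
    print(name,[np.round(q,1) for q in cv2.minAreaRect(P.astype(np.float32))])
br=lambda t:(lambda i:(i.min(2)>t)&(i.max(2)-i.min(2)<35))
dk=lambda t:(lambda i:i.max(2)<t)
for t in(100,120,140): blob(d,(365,390,224,250),br(t),.05,f'relay top {t}')
for t in(100,115,130): blob(s,(284,306,282,306),br(t),.05,f'relay side {t}')
for t in(80,110): blob(d,(258,276,218,244),dk(t),.09,f'slot top {t}')
for t in(80,110): blob(s,(255,280,200,217),dk(t),.09,f'slot side {t}')
for t in(70,90): blob(d,(222,250,214,240),dk(t),.034,f'socket top {t}')
blob(d,(200,300,170,285),lambda i:(i.min(2)>190),.09,'ledge')
C=cloud(d); w=np.zeros(d['depth'].shape,bool); w[165:275,165:212]=1
for c,w in((C,w&(d['depth']>0)),):
    P=c[w&(c[...,2]>.11)&(c[...,2]<.31)]; m=np.median(P,0); print('panel',len(P),m,np.linalg.svd(P-m)[2][2])
C=cloud(s); w=np.zeros(s['depth'].shape,bool); w[125:165,232:286]=1
P=C[w&(s['depth']>0)]; m=np.median(P,0);P=P[abs(P-m).max(1)<.12]; print('panel side',len(P),m,np.linalg.svd(P-m)[2][2])
```

```text
relay top 100 [array([ 518. , -318.7]), array([28.3, 34.3]), np.float64(80.8)]
relay top 120 [array([ 518. , -318.9]), array([26.9, 32.9]), np.float64(80.6)]
relay top 140 [array([ 509.6, -317.6]), array([24.8, 14.2]), np.float64(82.8)]
relay side 100 [array([ 516.4, -318.5]), array([30.4, 35.1]), np.float64(79.9)]
relay side 115 [array([ 516.4, -319.1]), array([25. , 33.1]), np.float64(80.8)]
relay side 130 [array([ 528.4, -328.8]), array([5.2, 2.5]), np.float64(49.2)]
slot top 80 [array([532.2, -25. ]), array([ 6.1, 26.2]), np.float64(80.2)]
slot top 110 [array([532.2, -25.3]), array([ 7.5, 27.2]), np.float64(79.6)]
slot side 80 [array([529.6,   6.7]), array([ 9.7, 44.6]), np.float64(71.1)]
slot side 110 [array([529.2,   5.6]), array([11.9, 48.8]), np.float64(71.1)]
socket top 70 [array([548.2,  63.6]), array([29.1, 34.2]), np.float64(81.2)]
socket top 90 [array([547. ,  61.4]), array([45.8, 49.6]), np.float64(80.2)]
ledge [array([531.1, -32.9]), array([ 54.7, 180.1]), np.float64(80.1)]
panel 2000 [0.56342146 0.1528965  0.21963432] [ 0.17089785  0.97971012 -0.10469962]
panel side 2154 [0.56226874 0.15059142 0.19650651] [ 0.1718526   0.98131627 -0.08651621]
```

Call:
servo_tool([
  {"slide": [0,0,0],"dr": [0,0,6.06],"fingers": 5.5},
  {"slide": [0,0,0],"dr": [0,0,6.06],"fingers": 5.5},
  {"slide": [0,0,0],"dr": [0,0,6.06],"fingers": 5.5},
  {"slide": [0,0,0],"dr": [0,0,6.06],"fingers": 5.5},
  {"slide": [0,0,0],"dr": [0,0,6.06],"fingers": 5.5},
  {"slide": [2.9,-2.5,0],"dr": [0,0,0],"fingers": 5.5},
  {"slide": [2.9,-2.5,0],"dr": [0,0,0],"fingers": 5.5},
  {"slide": [2.9,-2.5,0],"dr": [0,0,0],"fingers": 5.5},
  {"slide": [2.9,-2.5,0],"dr": [0,0,0],"fingers": 5.5},
  {"slide": [2.9,-2.5,0],"dr": [0,0,0],"fingers": 5.5},
  {"slide": [2.9,-2.5,0],"dr": [0,0,0],"fingers": 5.5},
  {"slide": [2.9,-2.5,0],"dr": [0,0,0],"fingers": 5.5},
], newtons=40)

```text
time: 1.1
tool_pos: [0.4238, -0.3759, 0.3037]
orientation: [-0.0, 0.996, -0.085, -0.0]
contact_force: [0.6, -0.7, -0.4]
opening: 0.055
grip_force: 0.0
```

Call:
servo_tool([
  {"slide": [2.9,-2.5,0],"dr": [0,0,0],"fingers": 5.5},
  {"slide": [2.9,-2.5,0],"dr": [0,0,0],"fingers": 5.5},
  {"slide": [2.6,-2.4,0],"dr": [0,0,0],"fingers": 5.5},
  {"slide": [0,0,0],"dr": [0,0,0],"fingers": 5.5},
  {"slide": [0,0,0],"dr": [0,0,0],"fingers": 5.5},
  {"slide": [0,0,0],"dr": [0,0,0],"fingers": 5.5},
])

```text
time: 1.6
tool_pos: [0.5175, -0.3187, 0.3035]
orientation: [-0.0, 0.996, -0.085, -0.0]
contact_force: [-0.2, -0.6, -0.1]
opening: 0.0553
grip_force: 0.0
```

```bash
cat >> h.py <<'E'
U0=np.array([.5442,.0426,0]); UY=np.radians(-9.8); UR=R.from_euler('z',UY)
def un(x,y,z): return U0+UR.apply(np.array([x,y,z])/1000)
def go(P):
    s,p,r=tool(); print('delta tool cm',np.round(r.inv().apply(np.asarray(P)-p)*100,2),'yaw',np.round(np.degrees(np.arctan2(*r.as_matrix()[[1,0],[0,0]])),2),'t',s['time'],'F',np.round(s['contact_force'],1),'open',round(s['opening'],4),'z',np.round(p,4))
    return s,p,r
E
python3 -c "
from h import *
go([.5175,-.3187,.092])"
```

```text
delta tool cm [2.000e-02 1.000e-02 2.115e+01] yaw -9.78 t 1.6 F [-0.2 -0.6 -0.1] open 0.0553 z [ 0.5175 -0.3187  0.3035]
```

Call:
servo_tool([
  {"slide": [0,0,3.5],"dr": [0,0,0],"fingers": 5.5},
  {"slide": [0,0,3.5],"dr": [0,0,0],"fingers": 5.5},
  {"slide": [0,0,3.5],"dr": [0,0,0],"fingers": 5.5},
  {"slide": [0,0,3.5],"dr": [0,0,0],"fingers": 5.5},
  {"slide": [0,0,3.0],"dr": [0,0,0],"fingers": 5.5},
  {"slide": [0,0,2.0],"dr": [0,0,0],"fingers": 5.5},
  {"slide": [0,0,1.5],"dr": [0,0,0],"fingers": 5.5},
  {"slide": [0,0,0.6],"dr": [0,0,0],"fingers": 5.5},
  {"slide": [0,0,0],"dr": [0,0,0],"fingers": 5.5},
  {"slide": [0,0,0],"dr": [0,0,0],"fingers": 5.5},
])

```text
time: 2.43
tool_pos: [0.5176, -0.3193, 0.0936]
orientation: [0.0, 0.996, -0.086, 0.0]
contact_force: [-0.3, -0.5, 1.2]
opening: 0.0546
grip_force: 0.0
```

Call:
servo_tool([
  {"slide": [0,0,0],"dr": [0,0,0],"fingers": 2.4},
  {"slide": [0,0,0],"dr": [0,0,0],"fingers": 2.4},
  {"slide": [0,0,0],"dr": [0,0,0],"fingers": 2.4},
  {"slide": [0,0,0],"dr": [0,0,0],"fingers": 2.4},
  {"slide": [0,0,0],"dr": [0,0,0],"fingers": 2.4},
  {"slide": [0,0,0],"dr": [0,0,0],"fingers": 2.4},
  {"slide": [0,0,0],"dr": [0,0,0],"fingers": 2.4},
  {"slide": [0,0,0],"dr": [0,0,0],"fingers": 2.4},
], newtons=40)

```text
time: 3.1
tool_pos: [0.5183, -0.3191, 0.0942]
orientation: [0.001, 0.996, -0.085, 0.001]
contact_force: [-1.4, -0.4, 8.0]
opening: 0.0275
grip_force: 40.1
```

Call:
servo_tool([
  {"slide": [0,0,-1],"dr": [0,0,0],"fingers": 2.4},
  {"slide": [0,0,-3],"dr": [0,0,0],"fingers": 2.4},
  {"slide": [0,0,-4],"dr": [0,0,0],"fingers": 2.4},
  {"slide": [0,0,-4],"dr": [0,0,0],"fingers": 2.4},
  {"slide": [0,0,-4],"dr": [0,0,0],"fingers": 2.4},
  {"slide": [0,0,0],"dr": [0,0,0],"fingers": 2.4},
])

```text
time: 3.6
tool_pos: [0.5198, -0.3199, 0.2619]
orientation: [0.003, 0.996, -0.085, 0.005]
contact_force: [0.2, -0.7, 0.5]
opening: 0.0271
grip_force: 39.6
```

```bash
python3 -c "
from h import *
go([.5476,.0623,.148])"
```

```text
delta tool cm [ -3.88 -38.2   11.13] yaw -9.79 t 3.6 F [ 0.2 -0.7  0.5] open 0.0271 z [ 0.5198 -0.3199  0.2619]
```

Call:
servo_tool([
  {"slide": [-0.2,-2,0],"dr": [0,0,0],"fingers": 2.4},
  {"slide": [-0.3,-3.5,0],"dr": [0,0,0],"fingers": 2.4},
  {"slide": [-0.4,-4,0],"dr": [0,0,0],"fingers": 2.4},
  {"slide": [-0.4,-4,0],"dr": [0,0,0],"fingers": 2.4},
  {"slide": [-0.4,-4,0],"dr": [0,0,0],"fingers": 2.4},
  {"slide": [-0.4,-4,0],"dr": [0,0,0],"fingers": 2.4},
  {"slide": [-0.4,-4,0],"dr": [0,0,0],"fingers": 2.4},
  {"slide": [-0.4,-4,0],"dr": [0,0,0],"fingers": 2.4},
  {"slide": [-0.3,-3.5,0],"dr": [0,0,0],"fingers": 2.4},
  {"slide": [-0.2,-3,0],"dr": [0,0,0],"fingers": 2.4},
  {"slide": [-0.1,-2,0],"dr": [0,0,0],"fingers": 2.4},
  {"slide": [0,0,0],"dr": [0,0,0],"fingers": 2.4},
])

```text
time: 4.6
tool_pos: [0.548, 0.0651, 0.2534]
orientation: [-0.0, 0.996, -0.084, 0.0]
contact_force: [-0.3, -0.8, -1.3]
opening: 0.0272
grip_force: 39.7
```

Call:
servo_tool([
  {"slide": [0,0,2.5],"dr": [0,0,0],"fingers": 2.4},
  {"slide": [0,0,3],"dr": [0,0,0],"fingers": 2.4},
  {"slide": [0,0,3],"dr": [0,0,0],"fingers": 2.4},
  {"slide": [0,0,1.5],"dr": [0,0,0],"fingers": 2.4},
  {"slide": [0,0,0],"dr": [0,0,0],"fingers": 2.4},
  {"slide": [0,0,0],"dr": [0,0,0],"fingers": 2.4},
  {"slide": [0,0,0],"dr": [0,0,0],"fingers": 2.4},
])

```text
time: 5.18
tool_pos: [0.5487, 0.0615, 0.1543]
orientation: [-0.0, 0.996, -0.086, 0.001]
contact_force: [0.3, -0.7, -0.2]
opening: 0.0272
grip_force: 39.6
```

```bash
python3 -c "
from h import *
go([.5476,.0623,.148])
a=cam('side'); b=cam('top'); np.savez('s1.npz',**a)
print(proj(a,un(0,20,34)), proj(b,un(0,20,34)))
x=cv2.resize(a['image'][140:240,210:310],None,fx=4,fy=4,interpolation=cv2.INTER_CUBIC)
y=cv2.resize(b['image'][170:270,190:290],None,fx=4,fy=4,interpolation=cv2.INTER_CUBIC)
cv2.imwrite('pics/h1.png',np.hstack([x,y]))"
```

```text
delta tool cm [-0.12 -0.06  0.63] yaw -9.82 t 5.1833 F [ 0.3 -0.7 -0.2] open 0.0272 z [0.5487 0.0615 0.1543]
[263.69331918 200.35320071] [234.34109038 226.02895444]
```

View pics/h1.png

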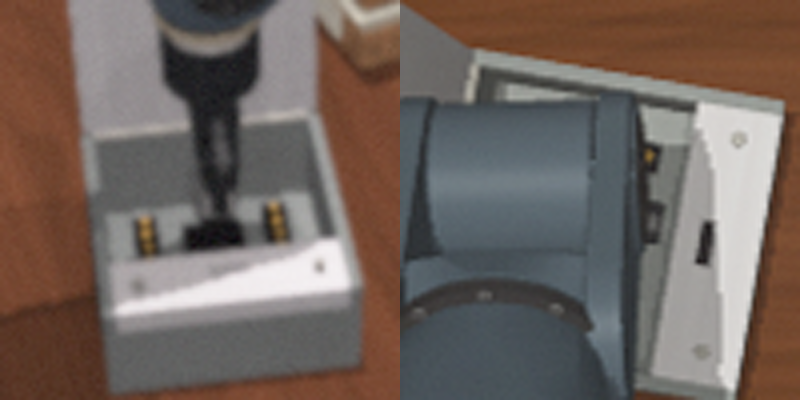

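The side view shows the relay over the black socket at crop (217,235). The pixels are too coarse for a fit check, so I'll go in by feel.

Call:
servo_tool([
  {"slide": [-0.06,-0.07,0.6],"dr": [0,0,0],"fingers": 2.4},
  {"slide": [0,0,0.7],"dr": [0,0,0],"fingers": 2.4},
  {"slide": [0,0,0.7],"dr": [0,0,0],"fingers": 2.4},
  {"slide": [0,0,0.2],"dr": [0,0,0],"fingers": 2.4},
  {"slide": [0,0,0.2],"dr": [0,0,0],"fingers": 2.4},
  {"slide": [0,0,0.2],"dr": [0,0,0],"fingers": 2.4},
  {"slide": [0,0,0.2],"dr": [0,0,0],"fingers": 2.4},
  {"slide": [0,0,0],"dr": [0,0,0],"fingers": 2.4},
  {"slide": [0,0,0],"dr": [0,0,0],"fingers": 2.4},
])

```text
time: 6.03
tool_pos: [0.5476, 0.0626, 0.1249]
orientation: [-0.0, 0.996, -0.085, 0.0]
contact_force: [0.5, 0.2, -0.6]
opening: 0.0274
grip_force: 39.6
```

Call:
servo_tool([
  {"slide": [0,0,0.2],"dr": [0,0,0],"fingers": 2.4},
  {"slide": [0,0,0.2],"dr": [0,0,0],"fingers": 2.4},
  {"slide": [0,0,0.2],"dr": [0,0,0],"fingers": 2.4},
  {"slide": [0,0,0],"dr": [0,0,0],"fingers": 2.4},
])

```text
time: 6.37
tool_pos: [0.5474, 0.0626, 0.1185]
orientation: [0.0, 0.996, -0.085, -0.0]
contact_force: [-0.7, -0.6, -0.8]
opening: 0.0278
grip_force: 39.6
```

Going in freely. Home is at about TCP 0.114.

Call:
servo_tool([
  {"slide": [0,0,0.2],"dr": [0,0,0],"fingers": 2.4},
  {"slide": [0,0,0.2],"dr": [0,0,0],"fingers": 2.4},
  {"slide": [0,0,0.1],"dr": [0,0,0],"fingers": 2.4},
  {"slide": [0,0,0.1],"dr": [0,0,0],"fingers": 2.4},
  {"slide": [0,0,0],"dr": [0,0,0],"fingers": 2.4},
  {"slide": [0,0,0],"dr": [0,0,0],"fingers": 2.4},
])

```text
time: 6.87
tool_pos: [0.5475, 0.0626, 0.1141]
orientation: [0.0, 0.996, -0.085, -0.0]
contact_force: [-6.8, -1.0, 18.8]
opening: 0.0275
grip_force: 42.1
```

Call:
servo_tool([
  {"slide": [0,0,-0.1],"dr": [0,0,0],"fingers": 5.0},
  {"slide": [0,0,0],"dr": [0,0,0],"fingers": 5.0},
  {"slide": [0,0,0],"dr": [0,0,0],"fingers": 5.0},
  {"slide": [0,0,0],"dr": [0,0,0],"fingers": 5.0},
  {"slide": [0,0,0],"dr": [0,0,0],"fingers": 5.0},
  {"slide": [0,0,-0.5],"dr": [0,0,0],"fingers": 5.0},
  {"slide": [0,0,-2],"dr": [0,0,0],"fingers": 5.0},
  {"slide": [0,0,-4],"dr": [0,0,0],"fingers": 5.0},
  {"slide": [0,0,-4],"dr": [0,0,0],"fingers": 5.0},
  {"slide": [0,0,-4],"dr": [0,0,0],"fingers": 0.0},
  {"slide": [0,0,-4],"dr": [0,0,0],"fingers": 0.0},
  {"slide": [0,0,-4],"dr": [0,0,0],"fingers": 0.0},
])

```text
time: 7.87
tool_pos: [0.547, 0.0626, 0.3414]
orientation: [-0.0, 0.996, -0.085, 0.0]
contact_force: [0.5, -0.3, -0.1]
opening: 0.0139
grip_force: 0.0
```

Call:
servo_tool([
  {"slide": [0,0,-4],"dr": [0,0,0],"fingers": 0},
  {"slide": [0,0,-2],"dr": [0,0,0],"fingers": 0},
  {"slide": [-2,0,0],"dr": [0,0,0],"fingers": 0},
  {"slide": [-3.5,0,0],"dr": [0,0,0],"fingers": 0},
  {"slide": [0,0,0],"dr": [0,0,0],"fingers": 0},
  {"slide": [0,0,0],"dr": [0,0,0],"fingers": 0},
  {"slide": [0,0,0],"dr": [0,0,0],"fingers": 0},
])

```text
time: 8.45
tool_pos: [0.4936, 0.0719, 0.3994]
orientation: [-0.0, 0.996, -0.085, 0.0]
contact_force: [-0.3, -0.2, 0.1]
opening: 0.0001
grip_force: 0.0
```

Run:
```python
from h import *
go(un(-55,158,335))
b=cam('top'); a=cam('side')
print(state()['joints'])
y=cv2.resize(b['image'][170:270,190:290],None,fx=4,fy=4,interpolation=cv2.INTER_CUBIC)
x=cv2.resize(a['image'][140:240,210:310],None,fx=4,fy=4,interpolation=cv2.INTER_CUBIC)
cv2.imwrite('pics/h2.png',np.hstack([x,y]))
# tip-centre path for the arc
for th in [1.67,1.6,1.5,1.4,1.3,1.2,1.1,1,.9,.8,.7,.6,.5,.4,.3,.2,.1]:
    r=168; print(th,np.round([100-r*np.cos(th)+4*np.sin(th)+14.5, 90+r*np.sin(th)+4*np.cos(th)+73],1))
```

```text
delta tool cm [ -0.02 -13.77   6.44] yaw -9.79 t 8.45 F [-0.3 -0.2  0.1] open 0.0001 z [0.4936 0.0719 0.3994]
[ 5.10952825e-02  1.70779819e-01  1.64987471e+00 -3.83514743e-05
  1.32074975e+00  1.79315311e+00]
1.67 [135.1 329.8]
1.6 [123.4 330.8]
1.5 [106.6 330.9]
1.4 [ 89.9 329.2]
1.3 [ 73.4 325.9]
1.2 [ 57.4 321. ]
1.1 [ 41.9 314.5]
1 [ 27.1 306.5]
0.9 [ 13.2 297.1]
0.8 [  0.3 286.3]
0.7 [-11.4 274.3]
0.6 [-21.9 261.2]
0.5 [-31.  247.1]
0.4 [-38.7 232.1]
0.3 [-44.8 216.5]
0.2 [-49.4 200.3]
0.1 [-52.3 183.8]
```

View pics/h2.png

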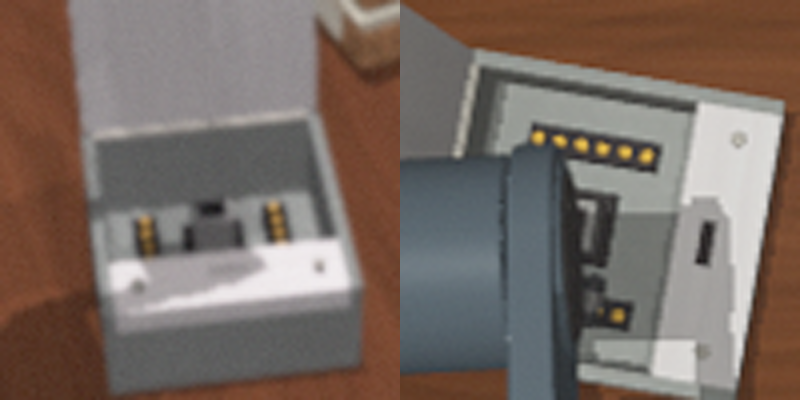

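The relay sits home in the socket (top crop 597,228). Next I'll go round behind the panel.

Call:
servo_tool([
  {"slide": [0,-2.5,0],"dr": [0,0,0],"fingers": 0},
  {"slide": [0,-4,0],"dr": [0,0,0],"fingers": 0},
  {"slide": [0,-4,0],"dr": [0,0,0],"fingers": 0},
  {"slide": [0,-3.3,0],"dr": [0,0,0],"fingers": 0},
  {"slide": [0,0,0],"dr": [0,0,0],"fingers": 0},
  {"slide": [0,0,0],"dr": [0,0,0],"fingers": 0},
  {"slide": [0,0,2.4],"dr": [0,0,0],"fingers": 0},
  {"slide": [0,0,2.5],"dr": [0,0,0],"fingers": 0},
  {"slide": [0,0,1.5],"dr": [0,0,0],"fingers": 0},
  {"slide": [0,0,0],"dr": [0,0,0],"fingers": 0},
  {"slide": [0,0,0],"dr": [0,0,0],"fingers": 0},
])

```text
time: 9.47
tool_pos: [0.5171, 0.207, 0.3349]
orientation: [0.0, 0.996, -0.086, -0.0]
contact_force: [0.2, -1.0, 1.0]
opening: 0.0002
grip_force: 0.0
```

Call:
servo_tool([
  {"slide": [0,1.2,0],"dr": [0,0,0],"fingers": 0},
  {"slide": [0,1.2,0.1],"dr": [0,0,0],"fingers": 0},
  {"slide": [0,1.2,0.2],"dr": [0,0,0],"fingers": 0},
  {"slide": [0,1.6,0.1],"dr": [0,0,0],"fingers": 0},
  {"slide": [0,1.7,0.2],"dr": [0,0,0],"fingers": 0},
  {"slide": [0,0,0],"dr": [0,0,0],"fingers": 0},
])

```text
time: 9.97
tool_pos: [0.5046, 0.1371, 0.3293]
orientation: [0.0, 0.996, -0.086, 0.0]
contact_force: [0.2, -0.1, -0.9]
opening: -0.0
grip_force: 0.0
```

Run:
```python
from h import *
s,p,r=go(un(-55,73.4,325.9)); print(UR.inv().apply(p-U0)*1000)
a=cam('side'); C=cloud(a); w=np.zeros(a['depth'].shape,bool); w[125:165,232:286]=1
P=C[w&(a['depth']>0)]; m=np.median(P,0);P=P[abs(P-m).max(1)<.12]; n=np.linalg.svd(P-m)[2][2]; print(m,n)
```

```text
delta tool cm [0.01 1.3  0.34] yaw -9.92 t 9.9667 F [ 0.2 -0.1 -0.9] open -0.0 z [0.5046 0.1371 0.3293]
[-55.10172987  86.38518527 329.26561879]
[0.56102235 0.12068743 0.20847125] [0.16559436 0.96802731 0.18841876]
```

Call:
servo_tool([
  {"slide": [0,1.3,0.34],"dr": [0,0,0],"fingers": 0},
  {"slide": [0,1.6,0.5],"dr": [0,0,0],"fingers": 0},
  {"slide": [0,1.55,0.65],"dr": [0,0,0],"fingers": 0},
  {"slide": [0,1.48,0.8],"dr": [0,0,0],"fingers": 0},
  {"slide": [0,1.39,0.94],"dr": [0,0,0],"fingers": 0},
  {"slide": [0,1.29,1.08],"dr": [0,0,0],"fingers": 0},
  {"slide": [0,1.17,1.2],"dr": [0,0,0],"fingers": 0},
  {"slide": [0,1.05,1.31],"dr": [0,0,0],"fingers": 0},
  {"slide": [0,0.91,1.41],"dr": [0,0,0],"fingers": 0},
  {"slide": [0,0.77,1.5],"dr": [0,0,0],"fingers": 0},
  {"slide": [0,0,0],"dr": [0,0,0],"fingers": 0},
])

```text
time: 10.93
tool_pos: [0.4826, 0.0156, 0.2294]
orientation: [0.0, 0.996, -0.086, -0.002]
contact_force: [-0.7, 1.3, 0.3]
opening: -0.0
grip_force: 0.0
```

Run:
```python
from h import *
s,p,r=go(un(-55,-52,184)); print(UR.inv().apply(p-U0)*1000)
b=cam('top');a=cam('side')
y=cv2.resize(b['image'][170:270,190:290],None,fx=4,fy=4,interpolation=cv2.INTER_CUBIC)
x=cv2.resize(a['image'][140:240,210:310],None,fx=4,fy=4,interpolation=cv2.INTER_CUBIC)
cv2.imwrite('pics/h3.png',np.hstack([x,y]))
```

```text
delta tool cm [0.13 1.49 4.54] yaw -9.84 t 10.9333 F [-0.7  1.3  0.3] open -0.0 z [0.4826 0.0156 0.2294]
[-56.13195177 -37.10333172 229.41777407]
```

View pics/h3.png

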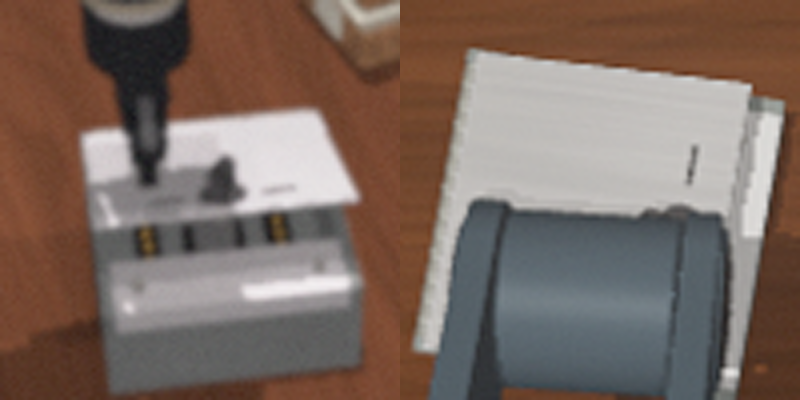

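The panel is following down at about 0.4 rad, with the finger on the clear area and the wing at side crop (222,185). I'll continue.

Call:
servo_tool([
  {"slide": [0,0.6,1.5],"dr": [0,0,0],"fingers": 0},
  {"slide": [0,0.5,1.5],"dr": [0,0,0],"fingers": 0},
  {"slide": [0,0.3,1.3],"dr": [0,0,0],"fingers": 0},
  {"slide": [0,0.1,0.4],"dr": [0,0,0],"fingers": 0},
  {"slide": [0,0,0.3],"dr": [0,0,0],"fingers": 0},
  {"slide": [0,0,0.2],"dr": [0,0,0],"fingers": 0},
  {"slide": [0,0,0],"dr": [0,0,0],"fingers": 0},
])

```text
time: 11.62
tool_pos: [0.4816, 0.0021, 0.1801]
orientation: [-0.0, 0.996, -0.085, 0.0]
contact_force: [-0.7, -1.1, 0.2]
opening: 0.0003
grip_force: 0.0
```

Call:
servo_tool([
  {"slide": [0,0,0.2],"dr": [0,0,0],"fingers": 0},
  {"slide": [0,0,0.2],"dr": [0,0,0],"fingers": 0},
  {"slide": [0,0,0],"dr": [0,0,0],"fingers": 0},
  {"slide": [0,0,0],"dr": [0,0,0],"fingers": 0},
])

```text
time: 11.95
tool_pos: [0.4818, 0.0019, 0.1774]
orientation: [0.0, 0.996, -0.085, 0.001]
contact_force: [-6.0, 0.1, 20.3]
opening: -0.0003
grip_force: 10.6
```

Call:
servo_tool([
  {"slide": [0,0,-2],"dr": [0,0,0],"fingers": 0},
  {"slide": [0,0,-4],"dr": [0,0,0],"fingers": 0},
  {"slide": [-4,0,-4],"dr": [0,0,0],"fingers": 0},
  {"slide": [-4,0,0],"dr": [0,0,0],"fingers": 0},
  {"slide": [-4,0,0],"dr": [0,0,0],"fingers": 0},
  {"slide": [0,0,0],"dr": [0,0,0],"fingers": 4.5},
  {"slide": [0,0,0],"dr": [0,0,0],"fingers": 4.5},
])

```text
time: 12.53
tool_pos: [0.3723, 0.0208, 0.2657]
orientation: [-0.0, 0.996, -0.085, 0.001]
contact_force: [0.4, -0.9, 0.5]
opening: 0.0232
grip_force: 0.0
```

Run:
```python
from h import *
th=.07; y=100-170*np.cos(th)+4*np.sin(th)
zf=90+170*np.sin(th)+4*np.cos(th); ft=26
top=un(0,y+ft*np.sin(th),zf+ft*np.cos(th)); print('pred wing top',top)
b=cam('top');a=cam('side'); np.savez('t2.npz',**b); np.savez('s2.npz',**a)
for n,D in(('t',b),('s',a)):
    u,v=proj(D,top).astype(int); print(n,proj(D,top))
    k=6; x0,y0=u-18,v-18; im=cv2.resize(D['image'][y0:y0+36,x0:x0+36],None,fx=k,fy=k,interpolation=cv2.INTER_CUBIC)
    cv2.imwrite(f'pics/w{n}.png',im)
    g=im.max(2)
    for t in(70,90,110):
        n_,L,st,ce=cv2.connectedComponentsWithStats((g<t).astype(np.uint8))
        for j in range(1,n_):
            if st[j,4]<150: continue
            c=cv2.findContours((L==j).astype(np.uint8),0,1)[0][0][:,0]
            P=np.array([onz(D,(x+.5)/k-.5+x0,(q+.5)/k-.5+y0,top[2])[:2] for x,q in c])*1000
            print(t,st[j],[np.round(q,1) for q in cv2.minAreaRect(P.astype(np.float32))])
w=np.hstack([cv2.resize(cv2.imread('pics/wt.png'),(400,400)),cv2.resize(cv2.imread('pics/ws.png'),(400,400))]); cv2.imwrite('pics/w.png',w)
s=state(); print(s['tool_pos'],s['time'])
```

```text
pred wing top [ 0.53271335 -0.02390063  0.13181681]
t [264.52970836 229.23011704]
90 [ 77  88  77  54 572] [array([533., -25.]), array([35.7,  7.4]), np.float64(55.2)]
90 [194 124  22  92 735] [array([508.2, -62.7]), array([ 5.6, 38.6]), np.float64(80.6)]
110 [  75   82   81   71 2994] [array([530.4, -25.2]), array([31. , 31.6]), np.float64(9.7)]
110 [ 193   85   23  131 1739] [array([516.7, -61.7]), array([ 9.2, 54.4]), np.float64(89.8)]
s [266.52791804 197.27046066]
70 [ 97 121  30  38 633] [array([525.1, -41.7]), array([27.3, 12.8]), np.float64(55.7)]
90 [  91   94   41   69 1684] [array([529.9, -35.2]), array([48.4, 18.9]), np.float64(56.4)]
110 [  86   92   53   73 2334] [array([525.8, -34.3]), array([50.3, 26.4]), np.float64(85.2)]
[0.37427768 0.02045232 0.26564841] 12.6333
```

View pics/w.png

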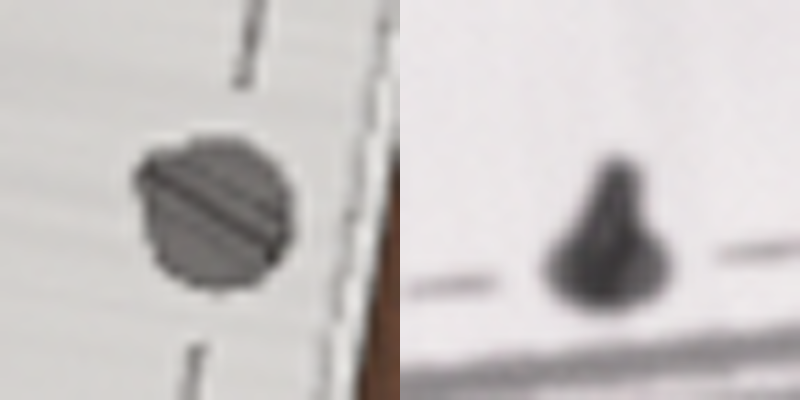

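Top crop: the wing's long side runs at about 56° in world (crop (145,170) to (285,250)), so φ≈0.43. It needs about 65.5° clockwise to reach the marks at crop (245,45) and (195,370).

Call:
servo_tool([
  {"slide": [0,0,0],"dr": [-4,0,0],"fingers": 4.5},
  {"slide": [0,0,0],"dr": [0,0,-6.55],"fingers": 4.5},
  {"slide": [0,0,0],"dr": [0,0,-6.55],"fingers": 4.5},
  {"slide": [0,0,0],"dr": [0,0,-6.55],"fingers": 4.5},
  {"slide": [0,0,0],"dr": [0,0,-6.55],"fingers": 4.5},
  {"slide": [0,0,0],"dr": [0,0,-6.55],"fingers": 4.5},
  {"slide": [0,0,0],"dr": [0,0,-6.55],"fingers": 4.5},
  {"slide": [0,0,0],"dr": [0,0,-6.55],"fingers": 4.5},
  {"slide": [0,0,0],"dr": [0,0,-6.55],"fingers": 4.5},
  {"slide": [0,0,0],"dr": [0,0,-6.55],"fingers": 4.5},
  {"slide": [0,0,0],"dr": [0,0,-6.55],"fingers": 4.5},
  {"slide": [0,0,0],"dr": [0,0,0],"fingers": 4.5},
])

```text
time: 13.63
tool_pos: [0.3745, 0.0204, 0.265]
orientation: [0.028, 0.882, 0.469, -0.021]
contact_force: [0.1, -0.3, -0.8]
opening: 0.045
grip_force: 0.0
```

Run:
```python
from h import *
th=.07; y=100-170*np.cos(th)+4*np.sin(th); zf=90+170*np.sin(th)+4*np.cos(th)
T=lambda h: un(0,y+h*np.sin(th),zf+h*np.cos(th))
s,p,r=go(T(78)); go(T(128)); print(r.as_matrix())
```

```text
delta tool cm [ 6.03 15.21  8.21] yaw 55.93 t 13.6333 F [ 0.1 -0.3 -0.8] open 0.045 z [0.3745 0.0204 0.265 ]
delta tool cm [ 6.03 15.21  3.21] yaw 55.93 t 13.6333 F [ 0.1 -0.3 -0.8] open 0.045 z [0.3745 0.0204 0.265 ]
[[ 0.55908203  0.8290297  -0.01170594]
 [ 0.82667544 -0.55846492 -0.06873614]
 [-0.06352166  0.02875213 -0.9975662 ]]
```

Call:
servo_tool([
  {"slide": [1.2,3.0,0],"dr": [0,0,0],"fingers": 4.5},
  {"slide": [1.3,3.2,0],"dr": [0,0,0],"fingers": 4.5},
  {"slide": [1.3,3.2,0],"dr": [0,0,0],"fingers": 4.5},
  {"slide": [1.2,3.0,0],"dr": [0,0,0],"fingers": 4.5},
  {"slide": [1.03,2.8,0],"dr": [0,0,0],"fingers": 4.5},
  {"slide": [0,0,0],"dr": [0,0,0],"fingers": 4.5},
  {"slide": [0,0,2],"dr": [0,0,0],"fingers": 4.5},
  {"slide": [0,0,2],"dr": [0,0,0],"fingers": 4.5},
  {"slide": [0,0,1.5],"dr": [0,0,0],"fingers": 4.5},
  {"slide": [0,0,1],"dr": [0,0,0],"fingers": 4.5},
  {"slide": [0,0,0],"dr": [0,0,0],"fingers": 4.5},
  {"slide": [0,0,0],"dr": [0,0,0],"fingers": 4.5},
])

```text
time: 14.63
tool_pos: [0.5324, -0.0198, 0.2008]
orientation: [0.028, 0.884, 0.466, -0.022]
contact_force: [0.6, 0.5, -0.3]
opening: 0.0448
grip_force: 0.0
```

Run:
```python
from h import *
th=.07; y=100-170*np.cos(th)+4*np.sin(th); zf=90+170*np.sin(th)+4*np.cos(th)
T=lambda h: un(0,y+h*np.sin(th),zf+h*np.cos(th))
s,p,r=go(T(78))
```

```text
delta tool cm [0.12 0.06 1.71] yaw 55.56 t 14.6333 F [ 0.6  0.5 -0.3] open 0.0448 z [ 0.5324 -0.0198  0.2008]
```

Call:
servo_tool([
  {"slide": [0.1,0,0.8],"dr": [0,0,0],"fingers": 4.5},
  {"slide": [0,0,0.6],"dr": [0,0,0],"fingers": 4.5},
  {"slide": [0,0,0.3],"dr": [0,0,0],"fingers": 4.5},
  {"slide": [0,0,0],"dr": [0,0,0],"fingers": 4.5},
])

```text
time: 14.97
tool_pos: [0.5323, -0.0201, 0.1832]
orientation: [0.027, 0.884, 0.467, -0.022]
contact_force: [0.9, 0.3, 0.1]
opening: 0.0451
grip_force: 0.0
```

Call:
servo_tool([
  {"slide": [0,0,0],"dr": [0,0,0],"fingers": 0.8},
  {"slide": [0,0,0],"dr": [0,0,0],"fingers": 0.8},
  {"slide": [0,0,0],"dr": [0,0,0],"fingers": 0.8},
  {"slide": [0,0,0],"dr": [0,0,0],"fingers": 0.8},
  {"slide": [0,0,0],"dr": [0,0,0],"fingers": 0.8},
  {"slide": [0,0,0],"dr": [0,0,0],"fingers": 0.8},
  {"slide": [0,0,0],"dr": [0,0,0],"fingers": 0.8},
  {"slide": [0,0,0],"dr": [0,0,0],"fingers": 0.8},
  {"slide": [0,0,0],"dr": [0,0,0],"fingers": 0.8},
], newtons=40)

```text
time: 15.72
tool_pos: [0.5322, -0.0197, 0.1841]
orientation: [0.027, 0.884, 0.467, -0.022]
contact_force: [-3.9, 3.4, 3.7]
opening: 0.0113
grip_force: 41.1
```

Call:
servo_tool([
  {"slide": [0,0,0],"dr": [0,0,3],"fingers": 0.8},
  {"slide": [0,0,0],"dr": [0,0,6],"fingers": 0.8},
  {"slide": [0,0,0],"dr": [0,0,6],"fingers": 0.8},
  {"slide": [0,0,0],"dr": [0,0,6],"fingers": 0.8},
  {"slide": [0,0,0],"dr": [0,0,6],"fingers": 0.8},
  {"slide": [0,0,0],"dr": [0,0,6],"fingers": 0.8},
])

```text
time: 16.22
tool_pos: [0.532, -0.0196, 0.1839]
orientation: [0.032, 0.98, 0.194, -0.013]
contact_force: [-3.5, 4.2, 3.3]
opening: 0.0114
grip_force: 41.0
```

Call:
servo_tool([
  {"slide": [0,0,0],"dr": [0,0,6],"fingers": 0.8},
  {"slide": [0,0,0],"dr": [0,0,6],"fingers": 0.8},
  {"slide": [0,0,0],"dr": [0,0,6],"fingers": 0.8},
  {"slide": [0,0,0],"dr": [0,0,6],"fingers": 0.8},
  {"slide": [0,0,0],"dr": [0,0,6],"fingers": 0.8},
  {"slide": [0,0,0],"dr": [0,0,2.5],"fingers": 0.8},
  {"slide": [0,0,0],"dr": [0,0,0],"fingers": 0.8},
  {"slide": [0,0,0],"dr": [0,0,0],"fingers": 0.8},
  {"slide": [0,0,0],"dr": [0,0,0],"fingers": 0.8},
])

```text
time: 16.97
tool_pos: [0.532, -0.0195, 0.1836]
orientation: [0.034, 0.996, -0.085, -0.004]
contact_force: [-2.8, 5.1, -0.8]
opening: 0.0109
grip_force: 40.4
```

```bash
python3 -c "
from h import *
s,p,r=go(un(0,-70,190)); print(s['wrist_torque'],s['joints'],r.as_matrix())"
```

```text
delta tool cm [ 0.15  0.71 -0.59] yaw -9.82 t 16.9667 F [-2.8  5.1 -0.8] open 0.0109 z [ 0.532  -0.0195  0.1836]
[ 0.75700479  0.32084941 -0.13472362] [-0.09924444  0.48190586  1.79502137 -0.08967994  0.87318447  1.70073175] [[ 0.98536125 -0.16996063 -0.01328907]
 [-0.17047218 -0.98303729 -0.06765288]
 [-0.00156533  0.06892795 -0.99762041]]
```

Call:
servo_tool([
  {"slide": [0,0,0],"dr": [0,0,0],"fingers": 4.5},
  {"slide": [0,0,0],"dr": [0,0,0],"fingers": 4.5},
  {"slide": [0,0,0],"dr": [0,0,0],"fingers": 4.5},
  {"slide": [0,0,0],"dr": [0,0,0],"fingers": 4.5},
  {"slide": [0,0,0],"dr": [0,0,0],"fingers": 4.5},
  {"slide": [0,0,-2],"dr": [0,0,0],"fingers": 4.5},
  {"slide": [0,0,-3],"dr": [0,0,0],"fingers": 4.5},
  {"slide": [0,0,-3],"dr": [4,0,0],"fingers": 0},
  {"slide": [-4,0,0],"dr": [0,0,0],"fingers": 0},
  {"slide": [-4,0,0],"dr": [0,0,0],"fingers": 0},
  {"slide": [-4,0,0],"dr": [0,0,0],"fingers": 0},
  {"slide": [-4,0,0],"dr": [0,0,0],"fingers": 0},
])

```text
time: 17.97
tool_pos: [0.3739, 0.0128, 0.2634]
orientation: [0.0, 0.996, -0.086, 0.0]
contact_force: [0.6, -0.1, 1.5]
opening: -0.0001
grip_force: 0.0
```

Run:
```python
from h import *
b=cam('top');a=cam('side')
top=un(0,-67,131.8)
o=[]
for n,D in(('t',b),('s',a)):
    u,v=proj(D,top).astype(int)
    k=12; x0,y0=u-17,v-17; im=cv2.resize(D['image'][y0:y0+34,x0:x0+34],None,fx=k,fy=k,interpolation=cv2.INTER_CUBIC); o.append(im[:400,:400])
    g=im.max(2)
    for t in(70,90,110):
        n_,L,st,ce=cv2.connectedComponentsWithStats((g<t).astype(np.uint8))
        for j in range(1,n_):
            if st[j,4]<600: continue
            c=cv2.findContours((L==j).astype(np.uint8),0,1)[0][0][:,0]
            P=np.array([onz(D,(x+.5)/k-.5+x0,(q+.5)/k-.5+y0,top[2])[:2] for x,q in c])*1000
            print(n,t,st[j],[np.round(q,1) for q in cv2.minAreaRect(P.astype(np.float32))])
cv2.imwrite('pics/w3.png',np.hstack(o))
C=cloud(b); uv=[proj(b,un(x,y,95+(100-y)*.07)) for x in(-80,80) for y in (-70,80)]
for p in uv:
    q=C[int(p[1])-2:int(p[1])+3,int(p[0])-2:int(p[0])+3].reshape(-1,3); print(UR.inv().apply(np.median(q,0)-U0)*1000)
go(un(-55,-70,200))
```

```text
t 90 [ 189  152   75  145 3609] [array([530.3, -25.9]), array([12.9, 31.4]), np.float64(82.0)]
t 90 [ 376  238   32  170 2554] [array([509.5, -60.7]), array([ 6.5, 35.3]), np.float64(89.8)]
t 110 [  160   133   110   166 12672] [array([532.1, -23.3]), array([22.3, 34.7]), np.float64(85.9)]
t 110 [273 173  23  75 742] [array([533.3, -38.8]), array([15.8,  3.6]), np.float64(9.4)]
t 110 [ 374  225   34  183 3547] [array([510.9, -60.5]), array([ 6.9, 38. ]), np.float64(89.8)]
s 70 [ 163  224  100   61 4499] [array([527.4, -38.1]), array([19.5, 25.8]), np.float64(78.5)]
s 90 [ 155  205  116   96 8967] [array([527.6, -37.5]), array([31.3, 29.5]), np.float64(79.8)]
s 110 [  150   199   126   116 12013] [array([527.1, -39. ]), array([40.1, 31. ]), np.float64(77.3)]
[-78.00014875 -68.05911256 104.76167425]
[-80.00131736  81.71921032  94.24440447]
[ 81.38188605 -69.04776812 103.9167186 ]
[81.03477874 82.14861596 96.40119461]
delta tool cm [11.1   1.17  6.26] yaw -9.77 t 18.0667 F [ 0.3 -0.3 -0.6] open -0.0001 z [0.3709 0.0134 0.263 ]
```

View pics/w3.png

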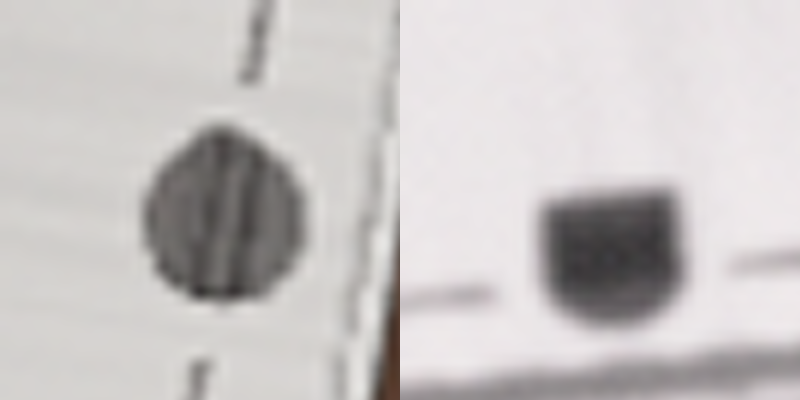

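The wing now lies in line with both marks (crop 222,215). I'll press at the clear point.

Call:
servo_tool([
  {"slide": [3,0.3,0],"dr": [0,0,0],"fingers": 0},
  {"slide": [4,0.4,0],"dr": [0,0,0],"fingers": 0},
  {"slide": [3.8,0.4,0],"dr": [0,0,0],"fingers": 0},
  {"slide": [0,0,3],"dr": [0,0,0],"fingers": 0},
  {"slide": [0,0,3],"dr": [0,0,0],"fingers": 0},
  {"slide": [0,0,1.5],"dr": [0,0,0],"fingers": 0},
  {"slide": [0,0,0.4],"dr": [0,0,0],"fingers": 0},
  {"slide": [0,0,0.4],"dr": [0,0,0],"fingers": 0},
  {"slide": [0,0,0.3],"dr": [0,0,0],"fingers": 0},
  {"slide": [0,0,0],"dr": [0,0,0],"fingers": 0},
  {"slide": [0,0,0],"dr": [0,0,0],"fingers": 0},
])

```text
time: 18.98
tool_pos: [0.4808, -0.0166, 0.1784]
orientation: [0.0, 0.996, -0.085, 0.001]
contact_force: [-0.3, -0.0, 0.3]
opening: -0.0001
grip_force: 0.0
```

```bash
python3 -c "
from h import *
s,p,r=go(un(-55,-70,167)); print(UR.inv().apply(p-U0)*1000)"
```

```text
delta tool cm [-0.26  0.08  1.14] yaw -9.8 t 18.9833 F [-0.3 -0.   0.3] open -0.0001 z [ 0.4808 -0.0166  0.1784]
[-52.39064047 -69.17513731 178.44418328]
```

Call:
servo_tool([
  {"slide": [0,0,0.2],"dr": [0,0,0],"fingers": 0},
  {"slide": [0,0,0.2],"dr": [0,0,0],"fingers": 0},
  {"slide": [0,0,0.2],"dr": [0,0,0],"fingers": 0},
  {"slide": [0,0,0],"dr": [0,0,0],"fingers": 0},
])

```text
time: 19.32
tool_pos: [0.4807, -0.0168, 0.1717]
orientation: [0.0, 0.996, -0.085, 0.001]
contact_force: [1.2, -1.7, 2.5]
opening: 0.0001
grip_force: 0.9
```

Call:
servo_tool([
  {"slide": [0,0,0.2],"dr": [0,0,0],"fingers": 0},
  {"slide": [0,0,0.1],"dr": [0,0,0],"fingers": 0},
  {"slide": [0,0,0.1],"dr": [0,0,0],"fingers": 0},
  {"slide": [0,0,0],"dr": [0,0,0],"fingers": 0},
])

```text
time: 19.65
tool_pos: [0.4807, -0.0169, 0.1677]
orientation: [0.0, 0.996, -0.085, 0.0]
contact_force: [1.0, -1.7, 3.7]
opening: 0.0001
grip_force: 1.7
```

Past 0.07, so the bar has entered the slot. I'll press to a firm stop.

Call:
servo_tool([
  {"slide": [0,0,0.1],"dr": [0,0,0],"fingers": 0},
  {"slide": [0,0,0.1],"dr": [0,0,0],"fingers": 0},
  {"slide": [0,0,0.1],"dr": [0,0,0],"fingers": 0},
  {"slide": [0,0,0],"dr": [0,0,0],"fingers": 0},
  {"slide": [0,0,0],"dr": [0,0,0],"fingers": 0},
  {"slide": [0,0,0],"dr": [0,0,0],"fingers": 0},
])

```text
time: 20.15
tool_pos: [0.4808, -0.0169, 0.1663]
orientation: [0.0, 0.996, -0.085, 0.001]
contact_force: [-8.3, -3.0, 30.2]
opening: 0.0002
grip_force: 14.9
```

Run:
```python
from h import *
a=cam('side'); b=cam('top'); cv2.imwrite('pics/f.png',np.vstack([a['image'][120:340,150:430],b['image'][60:340,100:380]])[:500])
C=cloud(b)
for x,y in((80,-80),(80,80),(90,-40)):
    p=proj(b,un(x,y,95)); q=C[int(p[1])-2:int(p[1])+3,int(p[0])-2:int(p[0])+3].reshape(-1,3); print(UR.inv().apply(np.median(q,0)-U0)*1000)
s=state(); print(s['tool_pos'],s['contact_force'],s['time'])
```

```text
[ 81.58405314 -79.18419808  92.72837014]
[81.35329334 82.35304916 94.86873256]
[ 90.84530094 -38.05115492  93.63429243]
[ 0.48076723 -0.01685983  0.16634909] [-7.71683236 -3.16135751 29.34154728] 20.25
```

View pics/f.png

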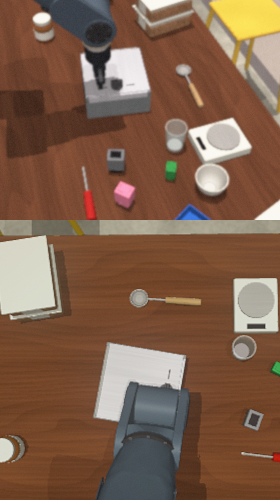

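The panel lies flat: its face measures 93–95 mm, against 94 mm expected. The fingers are pressing with 29 N and the bystanders are undisturbed.

```bash
python3 -c "
from station import job_done
print(job_done())"
```

```text
the job is handed in; nothing more can be done
None
```

The job is handed in at about 20 s: the relay is fully plugged in, the panel is down with its wing in line with the marks, and the gripper is holding the panel home at about 29 N.

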